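# Seat the watch winder's turntable on its drive pin

### The job

The pale turntable on top of the black watch winder is sitting up off its seat because its rim notch is not over the brass drive pin. With a fingertip, push the blue nub round until the notch is over the pin, then press the turntable down until it is fully home, and leave it there. Only touch and push the turntable, do not lift it, and leave the winder's open front and the bottle, vial and ring cone where they stand.

Things in the scene. Friction and masses are not known exactly. Their poses are not given: they have to be found in the camera images.
- hub (a point): Centre of the turntable's top: a flat steel cap 36 mm across, 2 mm above the turntable's face; the point is on the cap's top, on the turning axis (vertical). The turntable is a pale disc 116 mm across and 8 mm thick on an upright spindle, on the deck of the watch winder (a fixed black plastic box 170 x 170 mm, 60 mm high, on a fixed steel tray). It can be pressed on the cap or anywhere on its face. x of this frame points to the notch.
- notch (a point): Mid of the notch in the turntable's rim, level with its top face, 53 mm from the axis. The notch is a gap of 18 degrees of the rim, open outward, from 43 to 58 mm radius, right through the disc (about 15 mm wide at 48 mm radius). It is on the opposite side from the nub.
- pin (a point): Brass drive pin fixed on the winder's deck: a bar with a rounded top, 8 mm wide, lying radially from 47 to 78 mm from the turntable's axis, so that its outer 20 mm show beyond the rim; its top is 9 mm above the deck. The point is on its top, 53 mm from the axis: right below the notch point when they are lined up. The notch fits over it with about 4 degrees to spare each way; anywhere else the pin stops the disc 1 mm down. x of this frame points outward along the pin.
- nub (a point): Blue upright nub on the turntable, to push it round by: 26 mm along the radius (28 to 54 mm from the axis), 12 mm wide, 22 mm high above the disc's face. The point is the centre of its top.
- disc_turn (a joint): Angle of the turntable in rad, counter-clockwise seen from above; 0 (or a whole turn, 6.283) is notch over pin. It turns either way, with a friction of about 0.06 N m (1.5 N at the nub), and stays where it is left. It starts anywhere from 0.6 to 5.68.
- disc_press (a joint): How far the turntable is pressed down, in m: 0 at the start (its face then 18 mm above the deck), 0.009 fully home, its face then level with the pin's top; negative when lifted. A snug spindle: it takes about 6 N to slide and stays where it is left.
- door_pull (a point): Small steel pull at the free end of the winder's front, a black panel 164 mm long and 50 mm high, hinged upright and standing partly open on the robot's side, its top about 60 mm above the tray. To be left as it is.
- bottle: Frosted pale pyramid bottle, 51 mm square at the foot, 96 mm high with its white cap; loose, to be left standing. Origin at the centre of its underside.
- vial: Amber glass roll-on vial, 24 mm across, 80 mm high; loose, to be left standing. Origin at the centre of its underside.
- ring_cone: Sky blue ceramic ring cone with a gold ring, foot 62 mm across, 74 mm high; loose, to be left standing. Origin at the centre of its underside.
Mind the look-alikes: they are no part of the job. Of the things that look like the vial, the smallest one is meant.

How it is judged:
By the outcome, as a careful person would: the job done as asked, in the order asked, and still so for the second after the job is handed in, with the robot touching nothing.
It also fails if it takes over 48 s, if anything falls off the work surface, if the arm or the gripper's body presses on something with over 40 N, if the wrist force passes 120 N, or if a joint passes its speed limit or range.

### The arm

A 7-joint arm with a two-finger parallel gripper is mounted at the origin on the work surface. World frame = base frame: x ahead of the robot, y to its left, z up, the work surface at z = 0. Lengths are in m, angles in rad, forces in N, time in s.
With the tool pointing down it reaches from about 0.35 to 0.9 m from the base axis. Payload 8.1 kg.
Tool frame: the origin (TCP) lies midway between the tips of the shut fingers; the grasp point (between the pads) lies 19 mm behind it (pinch_z is the distance from the TCP to the grasp point, in m); z points along the fingers, y is the direction in which the jaws open and shut (so a half turn about z gives the same grasp; the last joint's range is limited). The gripper opens to 85 mm and grips with 20 to 120 N. Pads are 22 mm wide; open, the fingers measure 114 mm over their backs; the gripper's body (76 mm by 85 mm) begins 54 mm behind the grasp point. The pads swing forward as they close: fully open they stand 13 mm farther back than shut.
Start: joints at [1.096, 0.434, 0.025, 1.573, -0.012, 1.134, -0.075], TCP at [0.227, -0.582, 0.231] pointing down, gripper open.
Joint ranges: [-2.62, 2.62], [-0.44, 2.09], [-1.27, 1.32], [0.08, 2.57], [-1.32, 4.46], [0.12, 2], [-2.74, 2.74]. Speed limits (rad/s): [2.22, 2.22, 3.01, 3.01, 3.14, 3.14, 3.14].

### API

Orientations are given as a rotation vector (axis times angle).
In Python, from plant import read_state, snapshot, camera_params, close_job, pinch_z gives the robot as it stands.
- The arm moves only by the shell command python3 -m handwheel 'ROWS' [OPENING]. ROWS is JSON, a list that holds one entry, the list of rows, each a list of 6 numbers: the shift along the tool's x, y, z in units of 30 mm (1.0 is 30 mm), then the turn, a rotation vector about the tool's x, y, z in units of 0.12 rad (1.0 is 0.12 rad). In form: [[[tx, ty, tz, rx, ry, rz], ...]]. A call has exactly 8 rows; each row shifts and turns the commanded pose from where the row before left it, along the tool's axes as they then stand; what a row does not reach is not made up. A row lasts 1/10 s, in which the tool goes at most 50 mm and 8.59 degrees, less where a joint would pass 70% of its speed; a pose out of reach is approached as far as the arm can. A call with a number of a shift or a turn outside -1 to 1 is refused whole. A call with a gripper value outside its range is refused whole. OPENING is the gripper's target within -1 to 1 (shut at 1, half-way at 0, fully open at -1), set as the call begins (- or left out, the last holds). The fingers move at their own pace and stop on an object; the grip force is fixed at half the most. Time passes only in rows, so rows that do not move let the fingers close, or fill a call up. It gives the time, the measured TCP pose, the force and the opening at its end, in the units of the state.
- read_state(): the state, without advancing time (a new reading comes with each control period).
- snapshot(name): name is "scene" or "top"; returns the picture (384x512x3 uint8, red, green, blue); there is no depth.
- camera_params(name): a dict with "fov_y" (degrees; the focal length in pixels is half the picture's height over the tangent of half this angle, whatever the lens; pixels are square), "cx", "cy" (the principal point, pixels), "D" ([k1, k2, p1, p2, k3] as OpenCV has them; the pictures are not rectified), "R" (3x3) and "t" (3): a world point X has camera coordinates R X + t. Camera axes: x right, y down, z forward; pixel columns grow to the right and rows downward; lengths in m; the calibration is good to about 2 mm. A picture is of the moment at which its call begins. camera_params takes no time and is no camera call.
- close_job(): hands the job in, once; it reports no verdict.
The state is a dict: "t": time; "q": joint angles; "joint_vel": joint speeds; "tau": joint torques, N m; "tcp_pos": TCP position; "tool_rot": TCP orientation; "contact_force": force on the tool from outside, world axes, zero at the start; "torque": the same for the moment, N m; "grip_width": finger opening in m.
Only numpy, scipy, OpenCV 4.12 (cv2) and the standard library are available. Lean on these libraries where they do the work, as an engineer would, in place of code of your own. Each camera call takes 0.05 s, during which the arm holds its last target.

## Working session

There is one attempt and no reset: what is moved stays moved. The work goes in short steps, Python scripts to look and compute and a shell command to move; the robot and the scene stay as the last step left them, time stands still between calls to the robot, and variables do not carry over. Pictures are saved under pics/ and viewed, and the job is handed in when it is done.

```bash
ls; mkdir -p pics; python3 - <<'E'
from plant import *
import cv2
s=read_state();print(s)
print(pinch_z)
for n in("scene","top"):
    im=snapshot(n);cv2.imwrite(f"pics/{n}0.png",im[:,:,::-1]);print(n,camera_params(n))
E
```

```text
pics
{'t': 0.0, 'q': array([ 1.09641371,  0.43523633,  0.02495654,  1.5741179 , -0.01157685,
        1.13400434, -0.07509434]), 'joint_vel': array([ 5.87119543e-04,  6.39431617e-05, -1.40550852e-03, -2.21873075e-03,
        4.37208178e-04,  1.97116545e-04,  3.09410379e-04]), 'tau': array([ 5.68151427e-04, -6.70469284e+01,  1.02481239e+00, -3.16208446e+01,
        1.54329382e-02,  1.24460820e-02, -1.01464633e-05]), 'tcp_pos': array([ 0.22680682, -0.58183687,  0.23050945]), 'tool_rot': array([-3.08595138e+00, -5.80288448e-01,  7.16455661e-04]), 'contact_force': array([-0.45567959, -0.13617929, -0.28344645]), 'torque': array([-0.02536483, -0.0011948 , -0.01899958]), 'grip_width': 0.08507504119292013}
0.0187
scene {'fov_y': 43.64394683888158, 'cx': 252.77924948423927, 'cy': 190.16693416926773, 'D': array([-0.13425173,  0.        ,  0.        ,  0.        ,  0.        ]), 'R': array([[ 0.00615625,  0.9999258 ,  0.01051161],
       [ 0.77315142,  0.00190708, -0.63421861],
       [-0.6341916 ,  0.01203147, -0.77308231]]), 't': array([ 0.07286774, -0.40311511,  1.4333394 ])}
top {'fov_y': 56.106451815681936, 'cx': 254.19784716005637, 'cy': 190.5199366915012, 'D': array([-0.00435595,  0.        ,  0.        ,  0.        ,  0.        ]), 'R': array([[ 0.0070628 , -0.99972154,  0.0225156 ],
       [-0.98387045, -0.010972  , -0.17854567],
       [ 0.17874299, -0.02089141, -0.98367398]]), 't': array([-0.07675618,  0.58011714,  0.89655794])}
```

View pics/scene0.png

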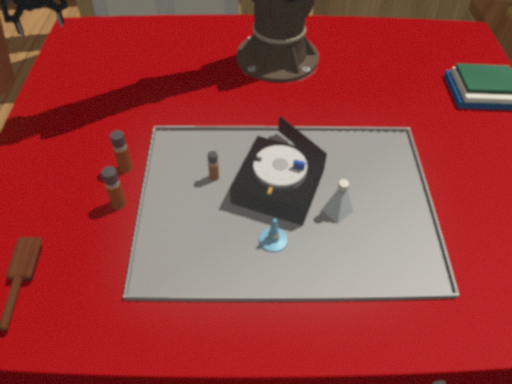

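View pics/top0.png

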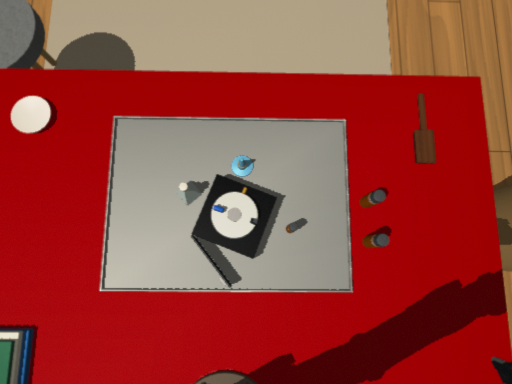

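```bash
python3 - <<'E'
import cv2
a=cv2.imread("pics/scene0.png")[110:260,200:370];cv2.imwrite("pics/s0c.png",cv2.resize(a,None,fx=4.5,fy=4,interpolation=2) if 0 else cv2.resize(a,None,fx=4,fy=4,interpolation=cv2.INTER_CUBIC))
a=cv2.imread("pics/top0.png")[145:295,170:320];cv2.imwrite("pics/t0c.png",cv2.resize(a,None,fx=4,fy=4,interpolation=cv2.INTER_CUBIC))
E
```

```text
(no output)
```

View pics/s0c.png

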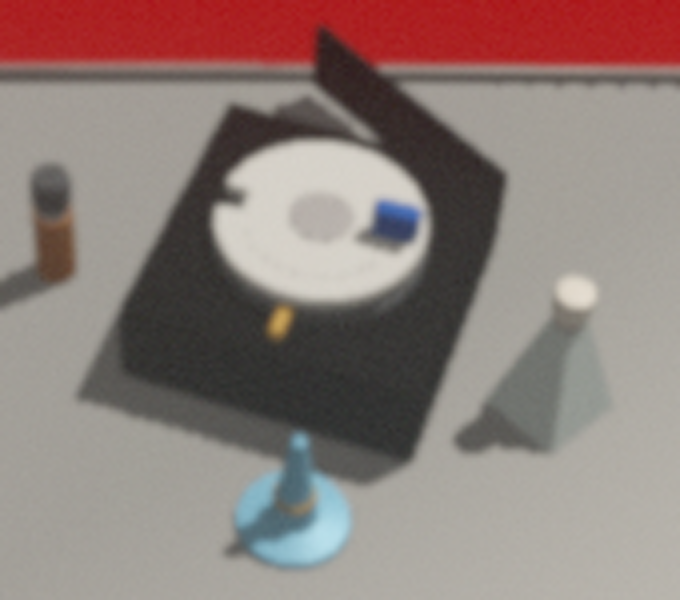

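View pics/t0c.png

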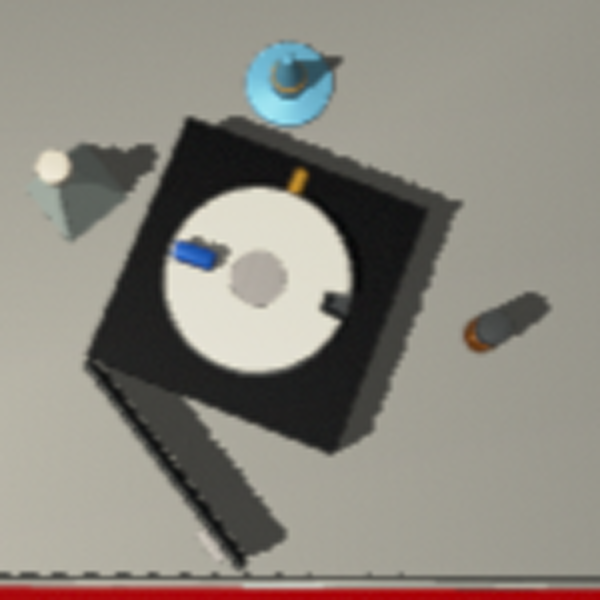

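```bash
cat > h.py <<'E'
import numpy as np,cv2
from plant import *
def K(c):
    f=192/np.tan(np.radians(c["fov_y"])/2); return np.array([[f,0,c["cx"]],[0,f,c["cy"]],[0,0,1]])
def ray(n,p):
    c=camera_params(n);u=cv2.undistortPoints(np.array([[p]],float),K(c),c["D"])[0,0]
    R=np.array(c["R"]);d=R.T@np.array([u[0],u[1],1]);return -R.T@np.array(c["t"]),d/np.linalg.norm(d)
def tri(ps,pt):
    o1,d1=ray("scene",ps);o2,d2=ray("top",pt)
    A=np.c_[d1,-d2];s=np.linalg.lstsq(A,o2-o1,rcond=None)[0];a=o1+s[0]*d1;b=o2+s[1]*d2
    return (a+b)/2,np.linalg.norm(a-b)
def atz(n,p,z):
    o,d=ray(n,p);return o+d*(z-o[2])/d[2]
def proj(n,X):
    c=camera_params(n);return cv2.projectPoints(np.array(X,float).reshape(-1,1,3),cv2.Rodrigues(np.array(c["R"]))[0],np.array(c["t"]),K(c),c["D"])[0][:,0]
def sc(p):return (p[0]/4+200-.375,p[1]/4+110-.375)
def tc(p):return (p[0]/4+170-.375,p[1]/4+145-.375)
E
python3 - <<'E'
from h import *
for n,a,b in [("hub",(321,217),(258,277)),("nub",(398,207),(193,251)),("pin outer",(276,336),(301,172)),("cone tip",(300,437),(289,60)),("doorend",(320,30),(240,560)),("boxcorner FL",(412,458),(190,118)),("bottlecap",(576,284),(53,163)),("notch",(232,196),(337,307))]:
    print(n,*tri(sc(a),tc(b)),atz("scene",sc(a),.08),atz("top",tc(b),.08))
E
```

```text
hub [ 0.51514314 -0.01931723  0.08257211] 0.0027398525328657013 [ 0.51281175 -0.01770671  0.08      ] [ 0.51535482 -0.02059772  0.08      ]
nub [0.52827523 0.02004573 0.10492704] 0.0024766090310833324 [0.50515451 0.02498586 0.08      ] [0.53149068 0.02079634 0.08      ]
pin outer [ 0.58574179 -0.04535507  0.06690897] 0.003086470761911216 [ 0.59638782 -0.04457227  0.08      ] [ 0.58317205 -0.04696356  0.08      ]
cone tip [ 0.65822607 -0.03618992  0.07644589] 0.004133621300845296 [ 0.66087442 -0.03437609  0.08      ] [ 0.65712816 -0.03830563  0.08      ]
doorend [ 0.34039135 -0.01081658  0.06133424] 0.0018814426915514056 [ 0.36118242 -0.01175111  0.08      ] [ 0.34176754 -0.01256075  0.08      ]
boxcorner FL [0.63132585 0.02948978 0.02022715] 0.0008704854083557 [0.67366623 0.02054017 0.08      ] [0.61774417 0.02488393 0.08      ]
bottlecap [0.58242268 0.10829514 0.10560682] 0.002812016032272605 [0.56041084 0.11657533 0.08      ] [0.58722902 0.11147545 0.08      ]
notch [ 0.49697817 -0.06837606  0.07977063] 0.004565509389358074 [ 0.49734067 -0.06610442  0.08      ] [ 0.49684711 -0.07065169  0.08      ]
```

Scene: the hub is at about (0.515,-0.019,0.083), the nub at about 71°, the pin at about 340° and the notch at about 251°. So the turntable needs about +89° (counter-clockwise). The vial meant is the small one on the tray, scene px (213,166). The two larger ones off the tray, at (120,150) and (113,188), are look-alikes. None of them gets touched.

```bash
python3 -m handwheel '[[[1,-0.8,0,0,0,0],[1,-0.8,0,0,0,0],[1,-0.8,0,0,0,0],[1,-0.8,0,0,0,0],[1,-0.8,0,0,0,0],[1,-0.8,0,0,0,0],[1,-0.8,0,0,0,0],[1,-0.8,0,0,0,0]]]' 1; python3 -m handwheel '[[[1,-0.8,0,0,0,0],[1,-0.8,0,0,0,0],[1,-0.8,0,0,0,0],[1,-0.8,0,0,0,0],[1,-0.8,0,0,0,0],[1,-0.8,0,0,0,0],[1,-0.8,0,0,0,0],[1,-0.8,0,0,0,0]]]'; python3 -m handwheel '[[[0,0,0,0,0,-0.9],[0,0,0,0,0,-0.9],[0,0,0,0,0,-0.9],[0,0,0,0,0,-0.9],[0,0,0,0,0,-0.9],[0,0,0,0,0,-0.9],[0,0,0,0,0,-0.9],[0,0,0,0,0,-0.9]]]'
cat >> h.py <<'E'
from scipy.spatial.transform import Rotation as Ro
def rep(target=None):
    s=read_state();R=Ro.from_rotvec(s["tool_rot"]).as_matrix()
    print("t",s["t"],"tcp",s["tcp_pos"].round(4),"hx",np.degrees(np.arctan2(R[1,0],R[0,0])).round(2),"hy",np.degrees(np.arctan2(R[1,1],R[0,1])).round(2),"z",R[:,2].round(3),"F",s["contact_force"].round(2),"g",round(s["grip_width"],4))
    if target is not None: print("units",(R.T@(np.array(target)-s["tcp_pos"])/.03).round(2))
E
python3 -c "
from h import *
rep([.563,.008,.15])"
```

```text
t: 0.9
tcp_pos: [0.3813, -0.3147, 0.2312]
tool_rot: [-3.087, -0.58, 0.001]
contact_force: [0.4, -0.6, -0.2]
grip_width: -0.0002
t: 1.7
tcp_pos: [0.5352, -0.0488, 0.2311]
tool_rot: [3.088, 0.58, -0.001]
contact_force: [-0.0, -0.4, -0.0]
grip_width: -0.0002
t: 2.5
tcp_pos: [0.5345, -0.0502, 0.231]
tool_rot: [-2.556, -1.825, 0.001]
contact_force: [0.6, -0.3, -0.5]
grip_width: 0.0004
t 2.5 tcp [ 0.5345 -0.0502  0.231 ] hx 71.06 hy -18.94 z [-0.001 -0.    -1.   ] F [ 0.58 -0.34 -0.53] g 0.0004
units [2.15 0.27 2.7 ]
```

```bash
python3 -m handwheel '[[[0.55,0.07,0,0,0,0],[0.55,0.07,0,0,0,0],[0.55,0.07,0,0,0,0],[0.5,0.06,0,0,0,0],[0,0,0.9,0,0,0],[0,0,0.9,0,0,0],[0,0,0.9,0,0,0],[0,0,0,0,0,0]]]';  python3 - <<'E'
from h import *
rep([.563,.008,.09])
for n,o in(("scene",(200,90)),("top",(170,130))):
    a=snapshot(n)[o[1]:o[1]+150,o[0]:o[0]+170,::-1];cv2.imwrite(f"pics/{n}1.png",cv2.resize(a,None,fx=4,fy=4,interpolation=cv2.INTER_CUBIC))
E
```

```text
t: 3.3
tcp_pos: [0.5612, 0.0077, 0.1469]
tool_rot: [-2.558, -1.818, 0.009]
contact_force: [-0.6, -0.1, 0.2]
grip_width: -0.0001
t 3.3 tcp [0.5612 0.0077 0.1469] hx 70.82 hy -19.18 z [-0.007 -0.001 -1.   ] F [-0.57 -0.1   0.22] g -0.0001
units [0.03 0.07 1.9 ]
```

View pics/scene1.png

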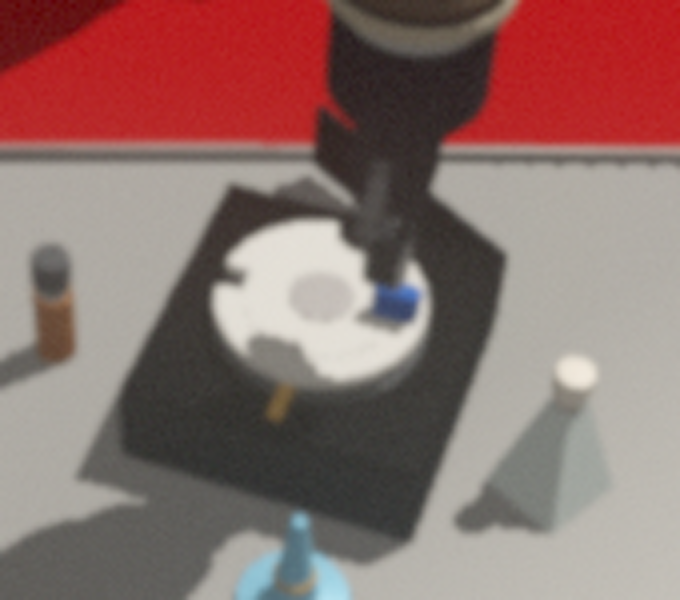

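View pics/top1.png

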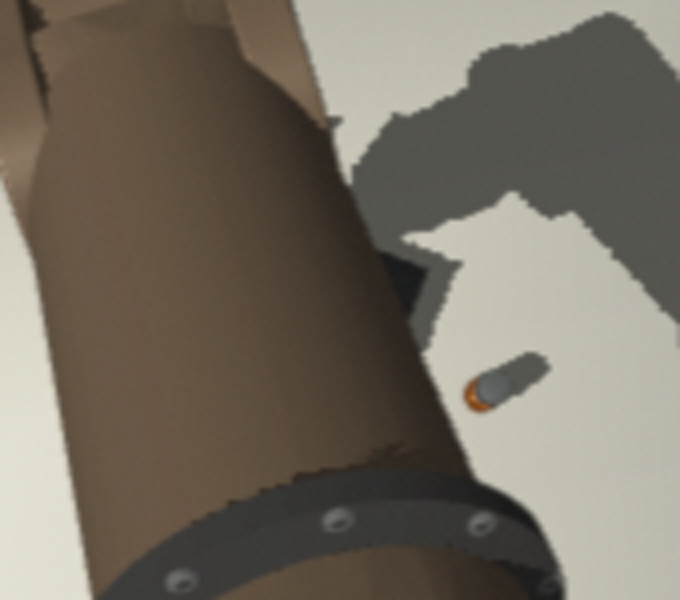

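The scene view shows the fingertip at crop (385,280), above and on the far side of the blue nub at (398,300). The arm hides the top view, so I'll use the scene camera. Next I descend and approach the nub.

```bash
python3 -m handwheel '[[[0,0.07,0.4,0,0,0],[0,0,0.5,0,0,0],[0,0,0.5,0,0,0],[0,0,0.4,0,0,0],[0,0,0.1,0,0,0],[0,0,0,0,0,0],[0,0,0,0,0,0],[0,0,0,0,0,0]]]';  python3 - <<'E'
from h import *
rep([.563,.008,.09]);print(proj("scene",read_state()["tcp_pos"]))
for n,o in(("scene",(200,90)),):
    a=snapshot(n)[o[1]:o[1]+150,o[0]:o[0]+170,::-1];cv2.imwrite(f"pics/{n}2.png",cv2.resize(a,None,fx=4,fy=4,interpolation=cv2.INTER_CUBIC))
E
```

```text
t: 4.2
tcp_pos: [0.5662, 0.0074, 0.094]
tool_rot: [2.56, 1.819, 0.002]
contact_force: [0.3, 0.7, 0.9]
grip_width: 0.0004
t 4.2 tcp [0.5662 0.0074 0.094 ] hx 70.8 hy -19.2 z [ 0.001  0.    -1.   ] F [0.28 0.65 0.89] g 0.0004
units [-0.02 -0.11  0.13]
[[293.31651024 178.20403201]]
```

View pics/scene2.png

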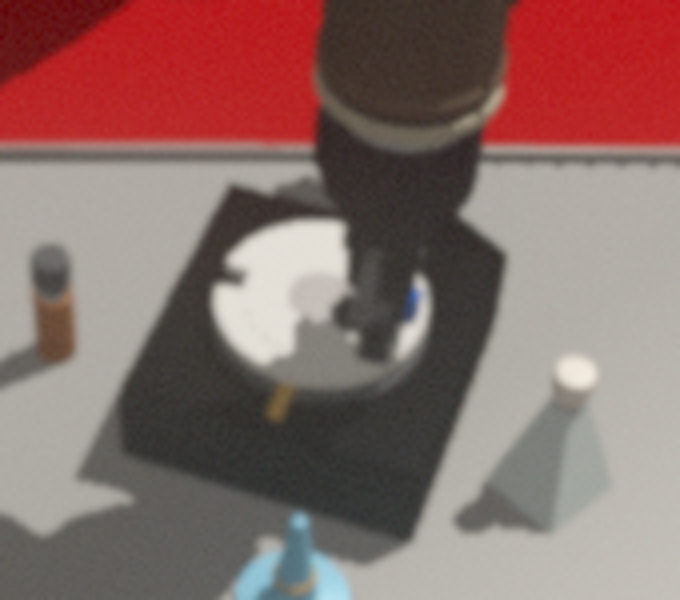

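```bash
python3 -m handwheel '[[[0,-0.12,0.05,0,0,0],[0,-0.12,0.05,0,0,0],[0,-0.12,0,0,0,0],[0,-0.1,0,0,0,0],[0,-0.1,0,0,0,0],[0,-0.1,0,0,0,0],[0,-0.05,0,0,0,0],[0,0,0,0,0,0]]]';  python3 - <<'E'
from h import *
rep([.563,.008,.09])
for n,o in(("scene",(200,90)),):
    a=snapshot(n)[o[1]:o[1]+150,o[0]:o[0]+170,::-1];cv2.imwrite(f"pics/{n}3.png",cv2.resize(a,None,fx=4,fy=4,interpolation=cv2.INTER_CUBIC))
E
```

```text
t: 5.05
tcp_pos: [0.5456, 0.0144, 0.0904]
tool_rot: [2.56, 1.82, 0.001]
contact_force: [0.7, 0.0, -0.7]
grip_width: 0.0002
t 5.05 tcp [0.5456 0.0144 0.0904] hx 70.8 hy -19.2 z [ 0. -0. -1.] F [ 0.69  0.05 -0.74] g 0.0002
units [-0.01  0.62  0.01]
```

View pics/scene3.png

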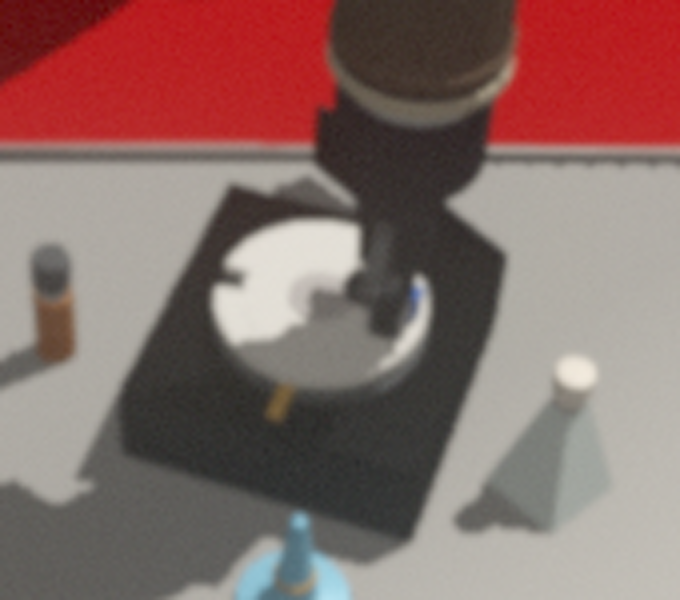

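```bash
python3 -m handwheel '[[[0.06,-0.155,0,0,0,-0.92],[0.06,-0.155,0,0,0,-0.92],[0.06,-0.155,0,0,0,-0.92],[0.06,-0.155,0,0,0,-0.92],[0.06,-0.155,0,0,0,-0.92],[0.06,-0.155,0,0,0,-0.92],[0,0,0,0,0,0],[0,0,0,0,0,0]]]';  cat >> h.py <<'E'
hub=np.array([.515,-.019])
def loc():
    s=read_state();R=Ro.from_rotvec(s["tool_rot"]).as_matrix();p=s["tcp_pos"][:2]-hub
    print("in tool axes: x(r)",(p@R[:2,0]*1e3).round(1),"y(d)",(p@R[:2,1]*1e3).round(1),"Ftool",(R.T@s["contact_force"]).round(2))
def pic(k,n="scene",o=(200,90)):
    a=snapshot(n)[o[1]:o[1]+150,o[0]:o[0]+170,::-1];cv2.imwrite(f"pics/{n}{k}.png",cv2.resize(a,None,fx=4,fy=4,interpolation=cv2.INTER_CUBIC))
E
python3 -c "
from h import *
rep();loc();pic(4)"
```

```text
t: 5.9
tcp_pos: [0.5189, 0.0264, 0.0903]
tool_rot: [-1.834, -2.55, 0.0]
contact_force: [0.2, -0.8, 0.2]
grip_width: 0.0001
t 5.9 tcp [0.5189 0.0264 0.0903] hx 108.55 hy 18.55 z [-0.  0. -1.] F [ 0.19 -0.85  0.24] g 0.0001
in tool axes: x(r) 41.8 y(d) 18.1 Ftool [-0.86 -0.09 -0.24]
```

View pics/scene4.png

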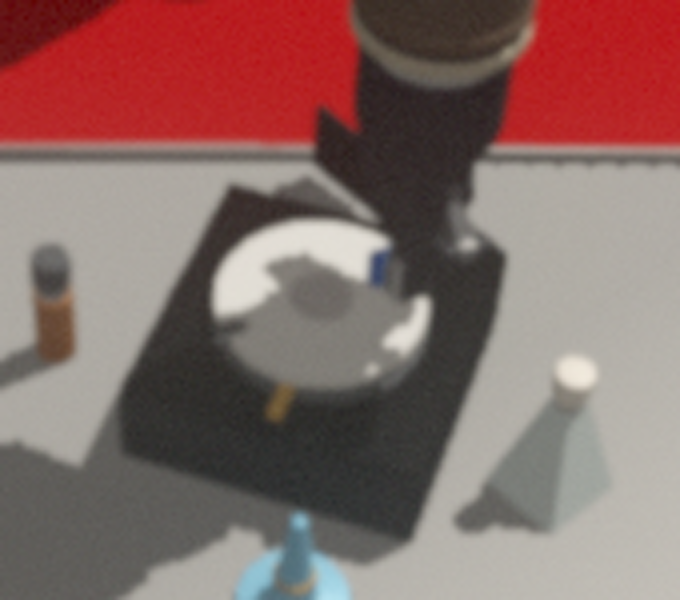

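```bash
python3 - <<'E'
from h import *
def c(p,o=(200,90)):return (p[0]/4+o[0]-.375,p[1]/4+o[1]-.375)
H=atz("scene",c((321,297)),.083)[:2];print(H)
def ang(p,z):
    v=atz("scene",c(p),z)[:2]-H;return np.degrees(np.arctan2(v[1],v[0]))%360,np.hypot(*v)
print("notch",ang((232,327),.081),"pin",ang((280,402),.072),ang((273,416),.072),"old notch",ang((232,275),.081))
H=atz("top",tc((258,277)),.083)[:2]
for p in ((298,180),(301,171),(294,192)):
    v=atz("top",tc(p),.072)[:2]-H;print(np.degrees(np.arctan2(v[1],v[0]))%360,np.hypot(*v))
v=atz("top",tc((193,252)),.103)[:2]-H;print("nub old",np.degrees(np.arctan2(v[1],v[0]))%360,np.hypot(*v))
v=atz("top",tc((337,306)),.081)[:2]-H;print("notch old",np.degrees(np.arctan2(v[1],v[0]))%360,np.hypot(*v))
E
```

```text
[ 0.515562   -0.01798519]
notch (np.float64(292.56993345395927), np.float64(0.052657568761427964)) pin (np.float64(339.88700647916517), np.float64(0.06909446849297206)) (np.float64(339.5740191830236), np.float64(0.07935111136609987)) old notch (np.float64(249.45950260744888), np.float64(0.05140806736562634))
339.290654497433 0.06885125994981897
339.5599806785344 0.07506380125051237
338.8470311037031 0.060593567098559745
nub old 72.09907174209675 0.04166164120198235
notch old 250.55340594610664 0.05294627726545023
```

```bash
python3 -m handwheel '[[[0.05,-0.14,0,0,0,-0.85],[0.05,-0.14,0,0,0,-0.85],[0.05,-0.14,0,0,0,-0.85],[0.05,-0.14,0,0,0,-0.85],[0.05,-0.14,0,0,0,-0.85],[0.05,-0.14,0,0,0,-0.85],[0,0,0,0,0,0],[0,0,0,0,0,0]]]'; 
python3 -c "
from h import *
rep();loc();pic(5)"
```

```text
t: 6.75
tcp_pos: [0.4933, 0.0202, 0.0903]
tool_rot: [-0.982, -2.984, 0.0]
contact_force: [-0.0, 0.8, -0.6]
grip_width: 0.0001
t 6.75 tcp [0.4933 0.0202 0.0903] hx 143.57 hy 53.57 z [-0. -0. -1.] F [-0.    0.76 -0.64] g 0.0001
in tool axes: x(r) 40.7 y(d) 18.7 Ftool [0.45 0.61 0.64]
```

View pics/scene5.png

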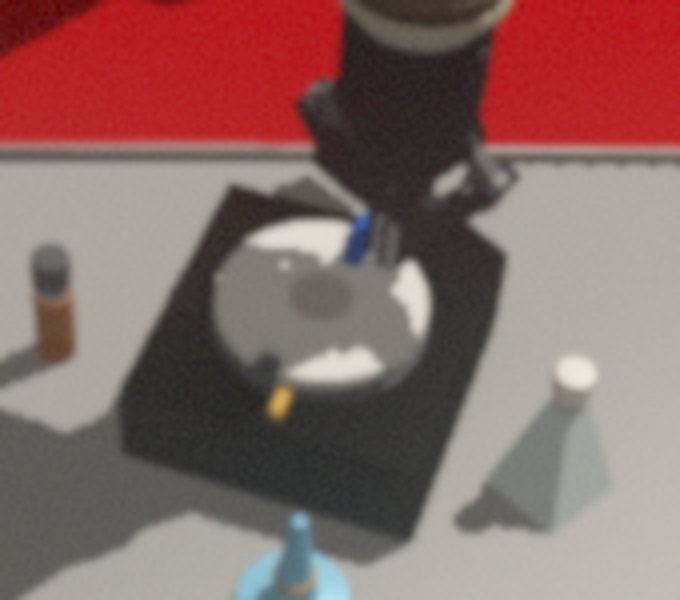

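```bash
cat >> h.py <<'E'
def c9(p,o=(200,90)):return (p[0]/4+o[0]-.375,p[1]/4+o[1]-.375)
def ang(p,z,h=(321,297),hz=.083):
    v=atz("scene",c9(p),z)[:2]-atz("scene",c9(h),hz)[:2];return np.degrees(np.arctan2(v[1],v[0]))%360,np.hypot(*v)
E
python3 - <<'E'
from h import *
pic(6)
a=cv2.imread("pics/scene6.png")[200:430,200:440];cv2.imwrite("pics/s6c.png",cv2.resize(a,None,fx=2.5,fy=2.5,interpolation=2))
for p in((264,366),(266,368)):print(ang(p,.081))
E
```

```text
(np.float64(326.0840510280944), np.float64(0.05746782108582386))
(np.float64(327.6844558279837), np.float64(0.05806739715896497))
```

View pics/s6c.png

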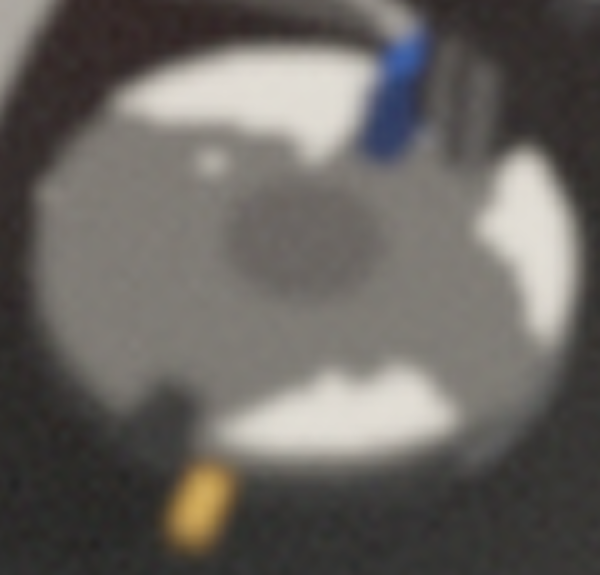

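```bash
python3 -m handwheel '[[[0.04,-0.09,0,0,0,-0.53],[0.04,-0.09,0,0,0,-0.53],[0.04,-0.09,0,0,0,-0.53],[0,0,0,0,0,0],[0,0,0,0,0,0],[0,0,0,0,0,0],[0,0,0,0,0,0],[0,0,0,0,0,0]]]'; 
python3 - <<'E'
from h import *
rep();loc();pic(7)
a=cv2.imread("pics/scene7.png")[200:430,200:440];cv2.imwrite("pics/s7c.png",cv2.resize(a,None,fx=2.5,fy=2.5,interpolation=2))
E
```

```text
t: 7.65
tcp_pos: [0.4858, 0.0155, 0.0903]
tool_rot: [0.688, 3.065, -0.0]
contact_force: [1.4, 0.8, -0.2]
grip_width: 0.0003
t 7.65 tcp [0.4858 0.0155 0.0903] hx 154.72 hy 64.72 z [-0. -0. -1.] F [ 1.38  0.78 -0.24] g 0.0003
in tool axes: x(r) 41.1 y(d) 18.7 Ftool [-0.91  1.29  0.24]
```

View pics/s7c.png

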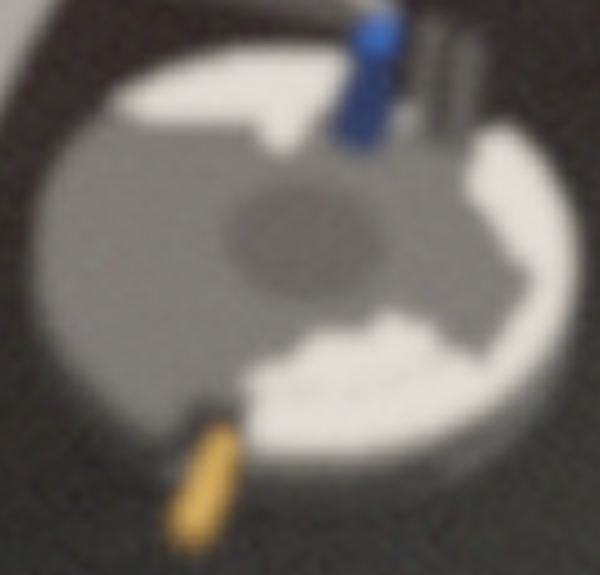

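```bash
python3 - <<'E'
from h import *
H=atz("scene",c9((321,297)),.083);H[2]=.081
im=cv2.imread("pics/scene7.png")
a=im[310:430,220:330];a=cv2.resize(a,None,fx=5,fy=5,interpolation=2)
outs=[]
for A in (337,339.5,342):
    b=a.copy()
    pts=[]
    for r,d in((58,-9),(43,-9),(43,0),(43,9),(58,9)):
        t=np.radians(A+d);pts.append(H+np.array([np.cos(t),np.sin(t),0])*r/1e3)
    p=proj("scene",np.array(pts));p=((p+.375-[200,90])*4-[220,310])*5
    cv2.polylines(b,[p.astype(int)],False,(0,0,255),1);outs.append(b[50:500,:400])
o=np.hstack(outs);cv2.imwrite("pics/ov7.png",cv2.resize(o,None,fx=.66,fy=.66,interpolation=3))
E
```

```text
(no output)
```

View pics/ov7.png

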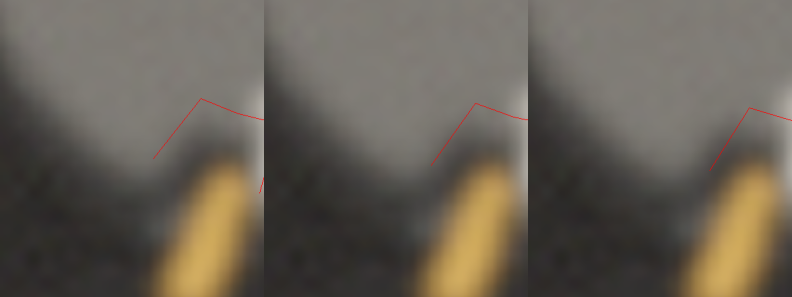

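```bash
python3 - <<'E'
from h import *
H=atz("scene",c9((321,297)),.083);H[2]=.081
im=cv2.imread("pics/scene7.png")
a=im[200:430,200:440];a=cv2.resize(a,None,fx=3.2,fy=2.6*3.2/2.6,interpolation=2)
a=np.clip(a.astype(float)*1.3,0,255).astype(np.uint8)
tt=np.linspace(0,2*np.pi,200)
def P(X):
    p=proj("scene",X);return ((((p+.375-[200,90])*4-[200,200])*3.2)).astype(int)
for z,r in((.081,.058),(.083,.018)):
    cv2.polylines(a,[P(np.c_[H[0]+r*np.cos(tt),H[1]+r*np.sin(tt),0*tt+z])],True,(0,255,0),1)
for A,col in ((337,(0,0,255)),(340,(255,0,255))):
    cv2.polylines(a,[P(np.array([H+np.array([np.cos(t),np.sin(t),0])*r/1e3 for r,t in((58,np.radians(A-9)),(43,np.radians(A-9)),(43,np.radians(A+9)),(58,np.radians(A+9)))]))],False,col,1)
cv2.imwrite("pics/ov7b.png",a[:600])
E
```

```text
(no output)
```

View pics/ov7b.png

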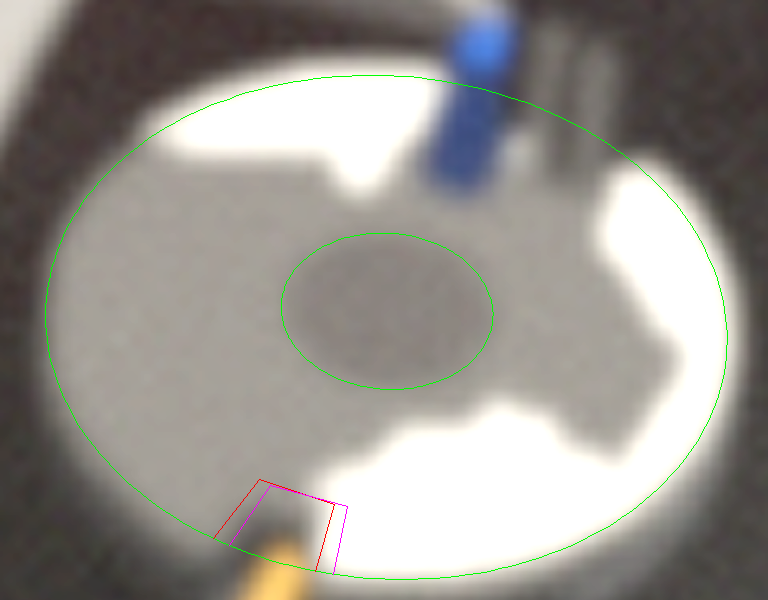

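Notch is at about 337–338.5° against the pin at about 339.5°. I'll nudge it about 1.5° more, then back off and lift.

```bash
python3 -m handwheel '[[[0.02,-0.04,0,0,0,-0.22],[0,0,0,0,0,0],[0,0,0,0,0,0],[0,0.1,0,0,0,0],[0,0.2,0,0,0,0],[0,0.2,0,0,0,0],[0,0,-0.5,0,0,0],[0,0,-0.5,0,0,0]]]'; python3 -m handwheel '[[[0,0,-1,0,0,0],[0,0,-1,0,0,0],[0,1,-1,0,0,0],[0,1,0,0,0,0],[0,1,0,0,0,0],[0,1,0,0,0,0],[0,1,0,0,0,0],[0,0,0,0,0,0]]]'; 
python3 - <<'E'
from h import *
rep();pic(8);pic(8,"top",(165,140))
E
```

```text
t: 8.5
tcp_pos: [0.4906, 0.0289, 0.1213]
tool_rot: [-0.644, -3.074, -0.0]
contact_force: [1.2, -0.0, 1.1]
grip_width: -0.0
t: 9.3
tcp_pos: [0.5516, 0.1701, 0.2122]
tool_rot: [0.639, 3.075, 0.006]
contact_force: [0.6, 0.3, -0.2]
grip_width: 0.0001
t 9.3 tcp [0.5516 0.1701 0.2122] hx 156.51 hy 66.51 z [ 0.002  0.004 -1.   ] F [ 0.59  0.3  -0.19] g 0.0001
```

View pics/scene8.png

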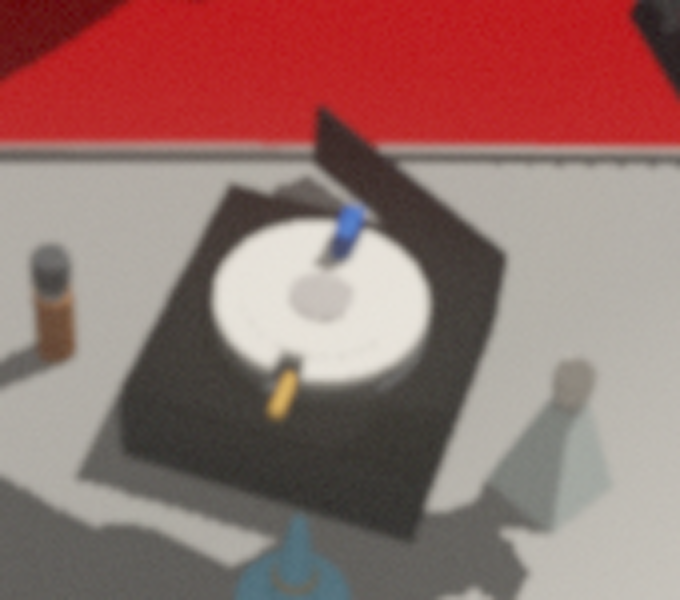

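View pics/top8.png

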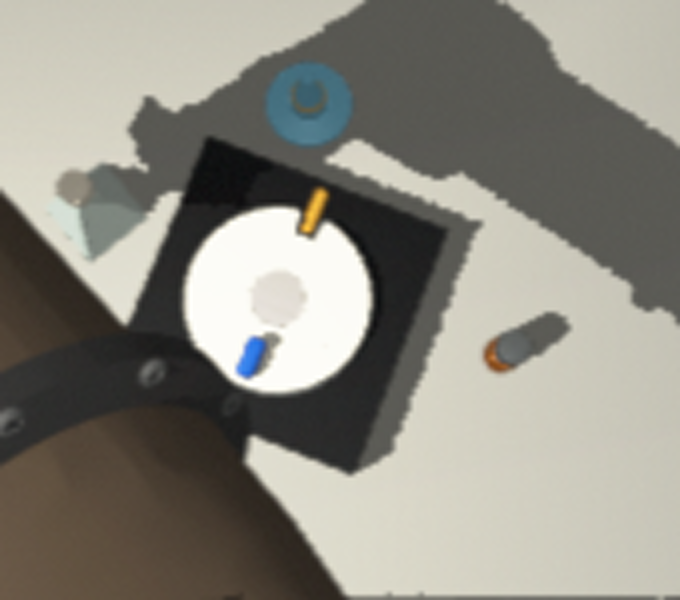

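```bash
python3 - <<'E'
import cv2,numpy as np
a=cv2.imread("pics/top8.png")[170:270,260:370];b=cv2.imread("pics/scene8.png")[330:430,240:350]
o=np.hstack([cv2.resize(x,(385,350),interpolation=2) for x in(a,b)]);cv2.imwrite("pics/z8.png",o)
from h import *
def ct(p):return (p[0]/4+165-.375,p[1]/4+140-.375)
H=atz("top",ct((278,298)),.083)[:2]
v=atz("top",ct((251,355)),.103)[:2]-H;print("nub",np.degrees(np.arctan2(v[1],v[0]))%360,np.hypot(*v))
v=atz("top",ct((314,211)),.072)[:2]-H;print("pin",np.degrees(np.arctan2(v[1],v[0]))%360,np.hypot(*v))
rep([.515,-.019,.2])
E
```

```text
nub 157.89053046002275 0.04039785464161574
pin 339.29397315919397 0.06178860463589205
t 9.4 tcp [0.551  0.1661 0.2113] hx 156.34 hy 66.34 z [ 0.  0. -1.] F [-0.1   0.69  0.89] g 0.0001
units [-1.38 -6.13  0.37]
```

View pics/z8.png

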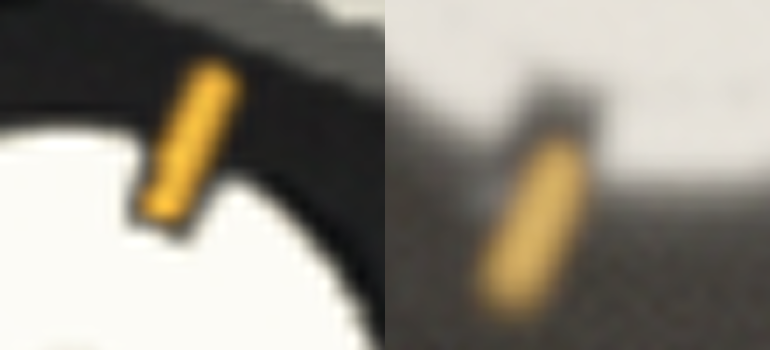

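Both views show the brass pin within the notch, with a dark margin on either side (offset about 1.4°, 4° allowed). Next I move over the hub.

```bash
python3 -m handwheel '[[[-0.2,-0.9,0,0,0,0],[-0.2,-0.9,0,0,0,0],[-0.2,-0.9,0,0,0,0],[-0.2,-0.9,0,0,0,0],[-0.2,-0.9,0,0,0,0],[-0.2,-0.9,0,0,0,0],[-0.2,-0.75,0,0,0,0],[0,0,0,0,0,0]]]'; python3 -m handwheel '[[[0,0,0.9,0,0,0],[0,0,0.9,0,0,0],[0,0,0.9,0,0,0],[0,0,0.6,0,0,0],[0,0,0.4,0,0,0],[0,0,0.2,0,0,0],[0,0,0,0,0,0],[0,0,0,0,0,0]]]'; 
python3 - <<'E'
from h import *
rep([.515,-.019,.085]);pic(9)
E
```

```text
t: 10.2
tcp_pos: [0.5141, -0.0257, 0.2104]
tool_rot: [-0.657, -3.072, 0.005]
contact_force: [-0.4, -0.8, 0.4]
grip_width: 0.0002
t: 11.0
tcp_pos: [0.5158, -0.0201, 0.0941]
tool_rot: [0.646, 3.073, 0.0]
contact_force: [0.1, -0.7, -0.6]
grip_width: 0.0003
t 11.0 tcp [ 0.5158 -0.0201  0.0941] hx 156.26 hy 66.26 z [ 0.001 -0.    -1.   ] F [ 0.08 -0.68 -0.57] g 0.0003
units [0.04 0.02 0.3 ]
```

View pics/scene9.png

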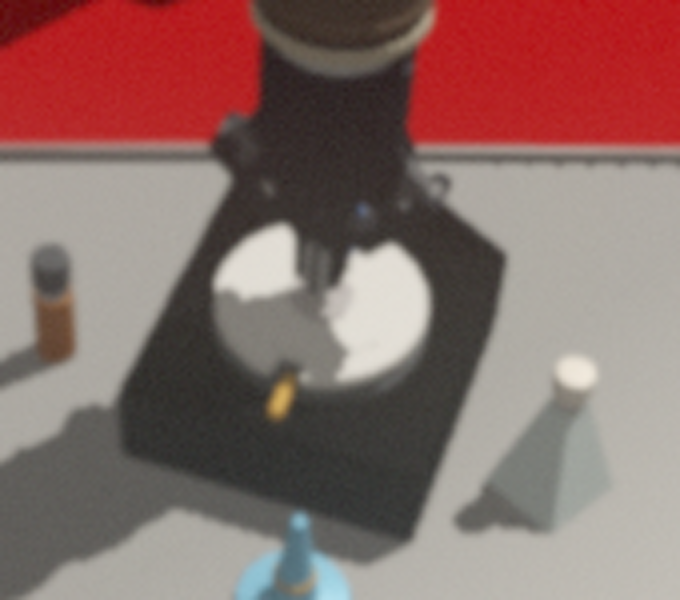

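```bash
python3 -m handwheel '[[[0,0,0.08,0,0,0],[0,0,0.08,0,0,0],[0,0,0.08,0,0,0],[0,0,0.06,0,0,0],[0,0,0.06,0,0,0],[0,0,0.06,0,0,0],[0,0,0,0,0,0],[0,0,0,0,0,0]]]';python3 -m handwheel '[[[0,0,0.05,0,0,0],[0,0,0.05,0,0,0],[0,0,0.05,0,0,0],[0,0,0,0,0,0],[0,0,0,0,0,0],[0,0,0,0,0,0],[0,0,0,0,0,0],[0,0,0,0,0,0]]]'
```

```text
t: 11.85
tcp_pos: [0.5153, -0.0201, 0.0806]
tool_rot: [-0.646, -3.074, -0.0]
contact_force: [0.5, 0.0, 0.2]
grip_width: 0.0
t: 12.65
tcp_pos: [0.5153, -0.0202, 0.0761]
tool_rot: [-0.646, -3.074, 0.0]
contact_force: [0.4, -0.5, 0.9]
grip_width: 0.0003
```

```bash
python3 -m handwheel '[[[0,0,0.03,0,0,0],[0,0,0.03,0,0,0],[0,0,0.03,0,0,0],[0,0,0.03,0,0,0],[0,0,0,0,0,0],[0,0,0,0,0,0],[0,0,0,0,0,0],[0,0,0,0,0,0]]]'; 
python3 - <<'E'
from h import *
rep([.515,-.019,.085]);pic(10)
E
```

```text
t: 13.45
tcp_pos: [0.5155, -0.0201, 0.0746]
tool_rot: [0.646, 3.073, -0.003]
contact_force: [-10.1, -2.3, 31.3]
grip_width: -0.0001
t 13.45 tcp [ 0.5155 -0.0201  0.0746] hx 156.27 hy 66.27 z [ 0.001 -0.002 -1.   ] F [-10.05  -2.32  31.27] g -0.0001
units [ 0.03  0.03 -0.35]
```

View pics/scene10.png

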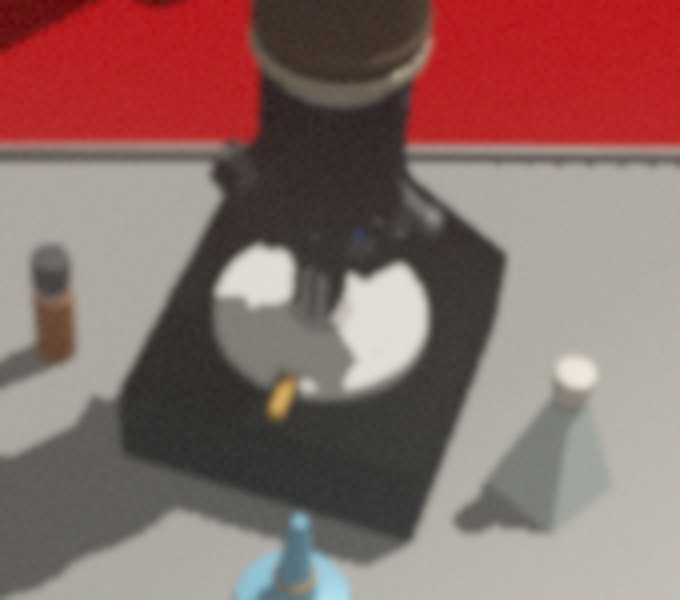

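The disc is visibly lower, and it bottomed hard at TCP z = 0.0746 with 31 N. I'm retracting to check.

```bash
python3 -m handwheel '[[[0,0,-0.2,0,0,0],[0,0,-0.4,0,0,0],[0,0,-1,0,0,0],[0,0,-1,0,0,0],[0,0,-1,0,0,0],[0,0,-1,0,0,0],[0,0.9,0,0,0,0],[0,0.9,0,0,0,0]]]';python3 -m handwheel '[[[0,1,0,0,0,0],[0,1,0,0,0,0],[0,1,0,0,0,0],[0,1,0,0,0,0],[0,1,0,0,0,0],[0,1,0,0,0,0],[0,0,0,0,0,0],[0,0,0,0,0,0]]]'; 
python3 - <<'E'
from h import *
rep();pic(11);pic(11,"top",(165,140))
a=cv2.imread("pics/scene0.png");
E
```

```text
t: 14.3
tcp_pos: [0.5379, 0.029, 0.2122]
tool_rot: [0.65, 3.071, -0.0]
contact_force: [0.0, 0.4, 0.2]
grip_width: -0.0004
t: 15.1
tcp_pos: [0.6092, 0.1948, 0.2106]
tool_rot: [-0.644, -3.074, -0.0]
contact_force: [-0.2, 0.7, 0.2]
grip_width: 0.0002
t 15.1 tcp [0.6092 0.1948 0.2106] hx 156.35 hy 66.35 z [-0.001  0.    -1.   ] F [-0.24  0.68  0.19] g 0.0002
```

View pics/scene11.png

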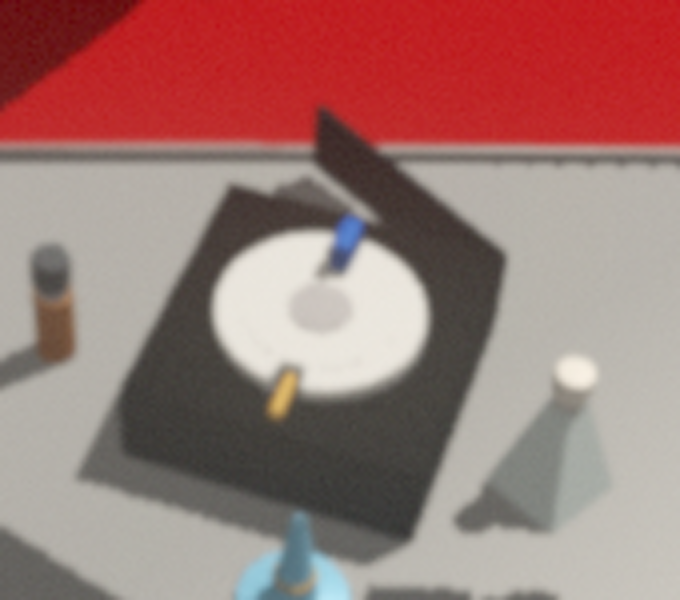

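View pics/top11.png

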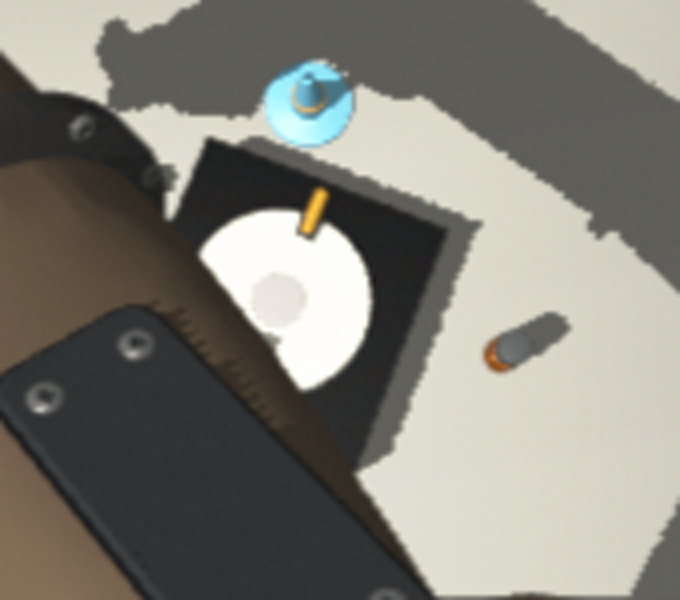

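```bash
python3 - <<'E'
from h import *
print([(proj("scene",[.5152,-.018,z])[0]+.375-[200,90])*4 for z in(.083,.082,.076,.074)])
# measured shift of cap region / edges between the two free pictures, by registration
a=cv2.imread("pics/scene8.png",0).astype(np.float32);b=cv2.imread("pics/scene11.png",0).astype(np.float32)
A=a[265:335,275:370].copy()
r=cv2.matchTemplate(b[250:370,265:380],A,cv2.TM_CCOEFF_NORMED);_,v,_,l=cv2.minMaxLoc(r);print(v,l[0]+265-275,l[1]+250-265)
E
```

```text
[array([320.94445777, 296.50881409]), array([320.84596978, 297.75136263]), array([320.25779641, 305.16890843]), array([320.06278259, 307.62712794])]
0.9821436405181885 -1 10
```

```bash
python3 - <<'E'
from h import *
a=cv2.imread("pics/scene8.png",0);b=cv2.imread("pics/scene11.png",0)
for s in((slice(262,332),slice(275,370)),(slice(200,270),slice(325,375)),(slice(225,340),slice(205,440))):
    m=np.array([[1,0,0],[0,1,10.]],np.float32)
    T=a[s].copy();y,x=s[0].start,s[1].start
    m[0,2]+=x;m[1,2]+=y
    cc,m=cv2.findTransformECC(T,b,m,cv2.MOTION_TRANSLATION,None,None,5);print(cc,m[0,2]-x,m[1,2]-y)
rep()
E
```

```text
Traceback (most recent call last):
cv2.error: OpenCV(4.12.0) /io/opencv/modules/video/src/ecc.cpp:408: error: (-215:Assertion failed) criteria.type & TermCriteria::COUNT || criteria.type & TermCriteria::EPS in function 'findTransformECC'
```

```bash
python3 - <<'E'
from h import *
a=cv2.imread("pics/scene8.png",0);b=cv2.imread("pics/scene11.png",0)
for s in((slice(262,332),slice(275,370)),(slice(200,270),slice(325,375)),(slice(225,340),slice(205,440)),(slice(350,400),slice(510,620))):
    m=np.array([[1,0,0],[0,1,10.]],np.float32)
    if s[1].start==510:m[1,2]=0
    T=a[s].copy();y,x=s[0].start,s[1].start
    m[0,2]+=x;m[1,2]+=y
    cc,m=cv2.findTransformECC(T,b,m,cv2.MOTION_TRANSLATION,(3,200,1e-6),None,5);print(cc,m[0,2]-x,m[1,2]-y)
E
```

```text
0.9839298042057751 -0.41436768 10.490387
0.939146154868954 -0.42581177 10.292206
0.9982877697365111 -0.81832886 11.211899Traceback (most recent call last):
  File "<stdin>", line 8, in <module>
cv2.error: OpenCV(4.12.0) /io/opencv/modules/video/src/ecc.cpp:589: error: (-7:Iterations do not converge) The algorithm stopped before its convergence. The correlation is going to be minimized. Images may be uncorrelated or non-overlapped in function 'findTransformECC'
```

```bash
python3 -c "
from plant import *
print(close_job())"
```

```text
the job is handed in; nothing more can be done
None
```

The turntable is pressed fully home with its notch over the brass pin, and I handed the job in at about 15 s of the 48 s allowed. I pushed the blue nub round about 87° counter-clockwise with the shut fingertips, then pressed down on the hub cap.

**Alignment:** Before the press, the two cameras put the notch within about 1.5° of the pin, where about 4° is allowed. The last pictures still show the pin inside the notch.

**Press depth:** The disc came to a hard stop at a tool height of 0.0746 m with about 31 N. Comparing pictures from before and after the press, the whole disc dropped about 9.1 mm. The cap alone gave about 8.5 mm and the nub about 8.3 mm, so these agree with the 9 mm target only to within about 0.7 mm. I did not press a second time to confirm.

**Other objects:** The open front, bottle, vial and ring cone look unmoved in the last views, judged by eye. My attempt to check the bottle numerically did not converge. The robot ended up clear of everything, with no contact force beyond noise.

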